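# Slide an inked woodblock under the hand bridge into its registration corner

## Task

Push the woodblock with the fingertips against its plain side edges, so that it slides flat along the registration board and under the low hand bridge until it sits fully home in the corner, flush against both the side fence and the end stop. Its face is inked, so touch nothing but the edges, do not lift or tip the block and do not let it rub on the bridge. Leave the bridge and everything else where they stand.

Things in the scene. Friction and masses are not known exactly. Their poses are not given: they have to be found in the camera images.
- board: All sizes in mm. Registration board fixed to the table: plywood 240 (its x) x 460 (its y) x 9, top 9 above the table. Origin: centre of its underside, on the table. At yaw 0 its x points away from the robot, its y to the robot's left. Two strips on it, the side fence and the end stop, form a corner at its far left; its -x side (to the robot) and -y end (right) are open.
- fence (a point): Middle of the side fence's inner face, at the board's top: (90, 0, 9) in the board's frame. The fence is a straight wooden strip along the board's y on its far (+x) side, from y = -210 to +210, 18 wide, 12 high (its top 21 above the table).
- stop (a point): Middle of the end stop's inner face, at the board's top: (-5, 190, 9) in the board's frame. The stop is a straight wooden strip along the board's x across its left (+y) end, from x = -100 to the fence, 18 wide, 12 high (its top 21 above the table).
- block: Carved woodblock lying loose and flat on the board, right of the bridge, long side within 0.25 rad of the board's y: 110 (x) x 170 (y) x 18, about 220 g. Origin: centre of its underside, 9 above the table. The lower 16 is the plain plywood body whose four edges may be pushed. Home in the corner its origin lies at x = 35, y = 105 in the board's frame.
- block_face: The raised printing face, part of the woodblock: black inked slab 98 x 158 x 2 with a carved leaf pattern, leaving a bare margin 6 wide all round. Origin: centre of its underside, 16 above the block's origin.
- bridge: Wooden hand bridge (wrist rest) standing loose across the board, about 0.4 kg: plank 420 (its x) x 80 (y) x 10 on two end feet 30 (x) x 80 x 32 high, on the table either side of the board, 360 clear between them. Plank 32 to 42 above the table: 5 headroom over the block. Origin: on the table under its centre, 85 to 115 along the board's y; 15 or more of the home block shows right of it.
- bridge_far_end (a point): Point on top of the bridge's plank near its end farthest from the robot: (150, 0, 42) from the bridge's origin.
- gouge_on_bridge: palm gouge (bystander), 106 long, flat-bottomed wooden mushroom handle 29 thick, lying on top of the hand bridge at its far end; origin under its middle
- gouge: second palm gouge (bystander), the same size, lying on the table to the left of the board; origin under its middle
- brayer: ink roller (bystander) lying on the table to the right of the board: black rubber roller 90 wide, 42 diameter, wooden handle, 200 long overall; origin on the table under the roller's middle
- ink_tin: low round ink tin (bystander), 89 diameter, 47 high, standing on the table just beyond the side fence; origin under its centre
- baren: round black rubbing pad with a wooden strap handle (bystander), 120 diameter, 35 high, on the table to the left of the board; origin under its centre
- brush_jar: steel jar full of brushes (bystander), 80 diameter, about 200 high with the brushes, on the table to the left of the board; origin under its centre
- palette_knife: ink knife with wooden handle (bystander), 220 long, 16 high, lying on the table at the right of the board, on the robot's side; origin under the blade end of the handle
There are look-alikes about, which are no part of the job. Of the things like the block, leave any that is orange; of the rest the smaller one is meant.

How it is judged:
By the outcome, as a careful person would: the job done as asked, in the order asked, and still so for the second after the job is handed in, with the robot touching nothing.
It also fails if it takes over 54 s, if anything falls off the work surface, if the arm or the gripper's body presses on something with over 40 N, if the wrist force passes 120 N, or if a joint passes its speed limit or range.

## Robot

A 6-joint arm with a two-finger parallel gripper is mounted at the origin on the work surface. World frame = base frame: x ahead of the robot, y to its left, z up, the work surface at z = 0. Lengths are in m, angles in degrees, forces in N, time in s.
With the tool pointing down it reaches from about 0.25 to 0.725 m from the base axis. Payload 9.7 kg.
Tool frame: the origin (TCP) lies midway between the tips of the shut fingers; the grasp point (between the pads) lies 19 mm behind it (bot.pinch_z is the distance from the TCP to the grasp point, in m); z points along the fingers, y is the direction in which the jaws open and shut (so a half turn about z gives the same grasp; the last joint's range is limited). The gripper opens to 85 mm and grips with 20 to 120 N. Pads are 22 mm wide; open, the fingers measure 114 mm over their backs; the gripper's body (76 mm by 85 mm) begins 54 mm behind the grasp point. The pads swing forward as they close: fully open they stand 13 mm farther back than shut.
Start: joints at [-74.026, 4.979, 10.078, 95.1, 0, 90], TCP at [0.151, -0.529, 0.231] pointing down, gripper open.
Joint ranges: [-179.16, 179.16], [-48.56, 103.87], [-65.8, 70.77], [-126.05, 130.52], [-82.76, 87.17], [-180, 180]. Speed limits (degrees/s): [127.2, 127.2, 147.25, 180, 180, 180].

## Interface

Orientations are given as [roll, pitch, yaw] about the fixed x, y, z axes, in that order (R = Rz(yaw) Ry(pitch) Rx(roll)).
In Python, from workcell import bot, imaging gives the robot as it stands.
- The arm moves only by the tool servo_tool, never from a script. Its argument "moves" is a list that holds one entry, the list of rows, each a list of 7 numbers: the turn, a rotation vector about the tool's x, y, z in rad, then the shift along the tool's x, y, z in cm, then the finger opening in cm, from 0 to 8.54. A call has 1 to 12 rows; each row shifts and turns the pose as measured when the row begins, along the tool's axes as they then stand; what a row does not reach is not made up. A row lasts 1/12 s, in which the tool goes at most 41.7 mm and 7.16 degrees, less where a joint would pass 70% of its speed; a pose out of reach is approached as far as the arm can. A call is refused whole if a number of a shift passes 4.17 or a number of a turn 0.125, either way. A call with a gripper value outside its range is refused whole. The fingers move at their own pace and stop on an object; "force" is the grip in N (left out, the last holds). Time passes only in rows, so rows that do not move let the fingers close. It gives the time, the measured TCP pose, the force and the opening at its end, in the units of the state.
- bot.get_obs(): the state, without advancing time (a new reading comes with each control period).
- imaging.camera(name): name is "side" or "top"; returns the picture (400x640x3 uint8, blue, green, red); there is no depth.
- imaging.calibration(name): a dict with "fx", "fy", "cx", "cy" (pixels), "camera_from_world" (4x4, takes a point from world to camera coordinates). Camera axes: x right, y down, z forward; pixel columns grow to the right and rows downward; lengths in m; the calibration is good to about 2 mm. A picture is of the moment at which its call begins. calibration takes no time and is no camera call.
- bot.job_done(): hands the job in, once; it reports no verdict.
The state is a dict: "time": time; "q": joint angles; "qd": joint speeds; "joint_efforts": joint torques, N m; "ee_pos": TCP position; "tcp_rot": TCP orientation; "wrist_force": force on the tool from outside, world axes, zero at the start; "torque": the same for the moment, N m; "opening": finger opening in m.
Only numpy, scipy, OpenCV 4.12 (cv2) and the standard library are available. Lean on these libraries where they do the work, as an engineer would, in place of code of your own. Each camera call takes 0.05 s, during which the arm holds its last target.

## Working session

There is one attempt and no reset: what is moved stays moved. The work goes in short steps, Python scripts to look and compute and a tool call to move; the robot and the scene stay as the last step left them, time stands still between calls to the robot, and variables do not carry over. Pictures are saved under pics/ and viewed, and the job is handed in when it is done.

Besides the shell and the picture viewer there is one more tool, called after ">>>" as a command line: name --argument value ..., lists and objects as JSON in quotes. servo_tool: Moves the arm, as the interface text tells. Its arguments: {"type":"object","properties":{"moves":{"type":"array","items":{"type":"array","items":{"type":"array","items":{"type":"number"}}}},"force":{"type":"number"}},"required":["moves"]}

```bash
mkdir -p pics; ls; python3 - <<'E'
from workcell import bot, imaging
import cv2
for n in("side","top"):
    cv2.imwrite(f"pics/{n}0.png",imaging.camera(n)); print({k:(v.tolist() if hasattr(v,'tolist') else v) for k,v in imaging.calibration(n).items()})
print(bot.get_obs())
E
```

```text
pics
{'fx': 451.56033305252123, 'fy': 451.56033305252123, 'cx': 320.1882305013727, 'cy': 194.19662801236876, 'camera_from_world': [[-0.7550533313020017, -0.6553214505332261, -0.021172230888087996, 0.337307990014526], [-0.4385105134512847, 0.5287261995722248, -0.7267442022325342, 0.276682224240013], [0.487445377947561, -0.5394463850624459, -0.6865818240826206, 1.1843283081379217], [0.0, 0.0, 0.0, 1.0]]}
{'fx': 508.57981618659136, 'fy': 508.57981618659136, 'cx': 319.6163753438571, 'cy': 194.36513325491418, 'camera_from_world': [[0.01378962977420397, -0.9999049025759653, 0.00017864836864817723, -0.039711462762198765], [-0.9822226543982474, -0.013579226056507299, -0.18722783395255915, 0.5008887669435518], [0.1872124549744251, 0.0024063300387744345, -0.982316500053925, 1.3066362247298802], [0.0, 0.0, 0.0, 1.0]]}
{'time': 0.1, 'q': array([-7.40276101e+01,  5.00852001e+00,  1.00397375e+01,  9.51002332e+01,
       -1.04153641e-03,  8.99992961e+01]), 'qd': array([ 0.0427719 , -0.08168224,  0.14194761, -0.03691158,  0.13671708,
        0.00614516]), 'joint_efforts': array([ 6.09710933e-04, -5.21562803e+01,  4.65652907e+01,  1.61680032e-02,
       -2.02528128e-05, -1.17851141e-05]), 'ee_pos': array([ 0.15128421, -0.52857071,  0.23065515]), 'tcp_rot': array([-1.79930984e+02,  1.04068781e-03,  1.59730950e+01]), 'wrist_force': array([ 0.60078857, -0.77989976,  0.21535609]), 'torque': array([0.08110909, 0.0205716 , 0.03595866]), 'opening': 0.08562489121578731}
```

View pics/top0.png

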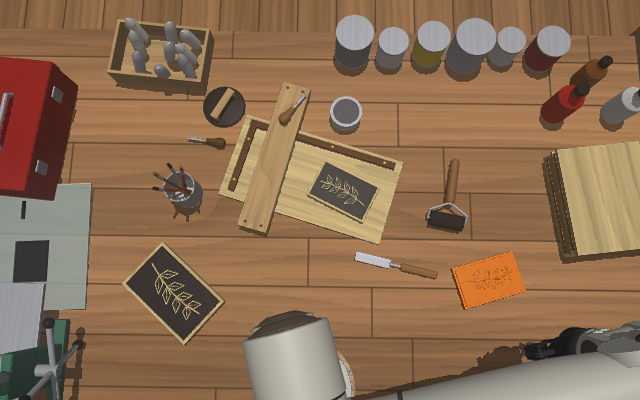

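View pics/side0.png

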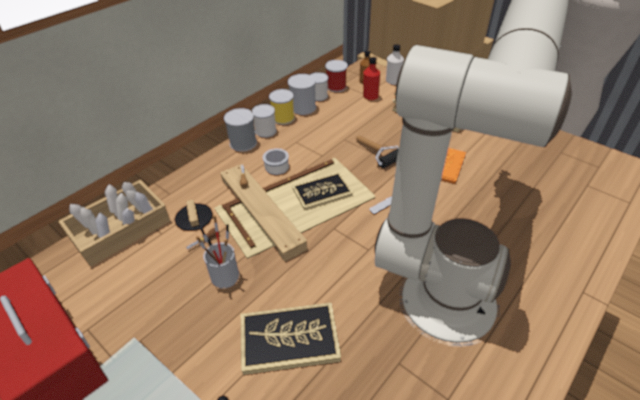

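Three things look like the block in the top view:
- Black block on the board, at about (345,190).
- Larger black block on the table, at about (172,292).
- Orange block, at about (488,279).

The one on the board fits: it isn't orange, it is the smaller of the other two, and it lies right of the bridge. I'll confirm this in an enlarged crop.

```bash
cat > h.py <<'E'
from workcell import bot, imaging
import cv2, numpy as np
def ray(n,uv,z):
    c=imaging.calibration(n);T=np.array(c["camera_from_world"]);R=T[:3,:3];t=T[:3,3]
    uv=np.atleast_2d(uv).astype(float)
    d=np.c_[(uv[:,0]-c["cx"])/c["fx"],(uv[:,1]-c["cy"])/c["fy"],np.ones(len(uv))]@R
    o=-R.T@t
    return o+d*((z-o[2])/d[:,2])[:,None]
def proj(n,P):
    c=imaging.calibration(n);T=np.array(c["camera_from_world"]);P=np.atleast_2d(P)@T[:3,:3].T+T[:3,3]
    return np.c_[P[:,0]/P[:,2]*c["fx"]+c["cx"],P[:,1]/P[:,2]*c["fy"]+c["cy"]]
E
python3 - <<'E'
import cv2
im=cv2.imread("pics/top0.png")
cv2.imwrite("pics/crop0.png",cv2.resize(im[75:255,210:410],None,fx=4,fy=4,interpolation=cv2.INTER_CUBIC)[:600*2][:, :800][:720])
E
python3 - <<'E'
import cv2
im=cv2.imread("pics/top0.png")
cv2.imwrite("pics/crop0.png",cv2.resize(im[100:250,210:410],None,fx=4,fy=4,interpolation=cv2.INTER_CUBIC))
E
```

```text
(no output)
```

View pics/crop0.png

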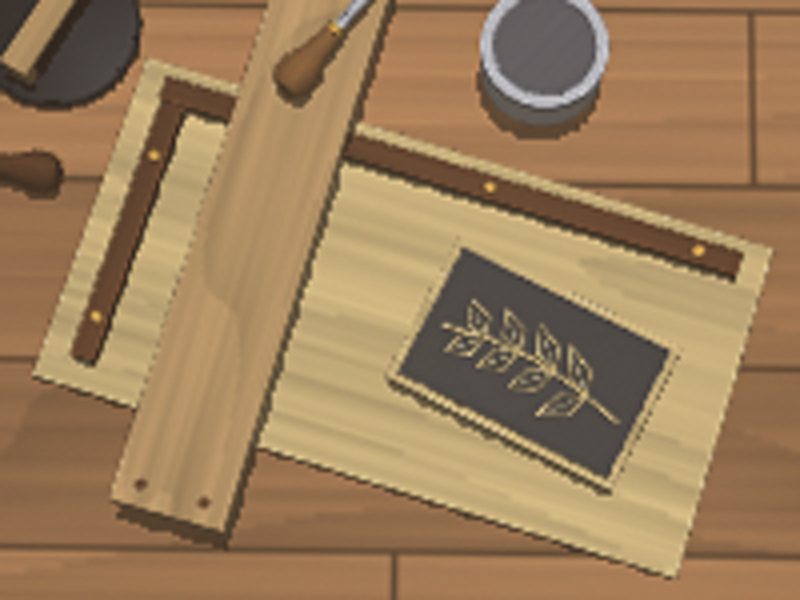

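The crop shows the black-faced block on the board right of the bridge, with its face corners at about (460,248), (672,350), (605,480) and (398,377). Next I measure the poses.

```bash
cat > meas.py <<'E'
from h import *
def face(im,n,box=None,close=9):
    hsv=cv2.cvtColor(im,cv2.COLOR_BGR2HSV)
    m=((hsv[...,2]<95)&(hsv[...,1]<70)).astype(np.uint8)
    k=np.zeros_like(m); x0,y0,x1,y1=box; k[y0:y1,x0:x1]=m[y0:y1,x0:x1]
    k=cv2.morphologyEx(k,cv2.MORPH_CLOSE,np.ones((close,close)))
    cs,_=cv2.findContours(k,cv2.RETR_EXTERNAL,cv2.CHAIN_APPROX_NONE)
    c=max(cs,key=cv2.contourArea); return c[:,0,:]
if __name__=="__main__":
    top=cv2.imread("pics/top0.png");side=cv2.imread("pics/side0.png")
    bc=np.array([[150,60],[773,248],[675,578],[35,375]])/4+[210-.4,100-.4]
    W=ray("top",bc,.009)[:,:2]
    print(W.round(4)); print([np.linalg.norm(W[i]-W[(i+1)%4]).round(4) for i in range(4)])
    L=np.array([[120,230],[120,-230],[-120,-230],[-120,230]])/1000.
    A=L-L.mean(0);B=W-W.mean(0);U,S,Vt=np.linalg.svd(A.T@B);R=(Vt.T@U.T)
    print("board",W.mean(0),np.degrees(np.arctan2(R[1,0],R[0,0])),(B-A@R.T).round(4))
    for n,im,box in(("top",top,(300,150,385,230)),("side",side,(285,165,360,215))):
        c=face(im,n,box)
        P=ray(n,c,.027)[:,:2]*1000
        r=cv2.minAreaRect(P.astype(np.float32));print(n,"face",r)
        b=cv2.boxPoints(r)/1000; Lb=(b-W.mean(0))@R
        print("in board frame mm",(Lb*1000).round(1).tolist(), ((np.array(r[0])/1000-W.mean(0))@R*1000).round(1))
E
python3 meas.py
```

```text
[[ 0.7351  0.1752]
 [ 0.6044 -0.2622]
 [ 0.3748 -0.1925]
 [ 0.5077  0.2448]]
[np.float64(0.4565), np.float64(0.24), np.float64(0.457), np.float64(0.2378)]
board [ 0.55547299 -0.00868867] -16.8134821394028 [[-0.0018 -0.0016]
 [ 0.0006  0.0014]
 [ 0.0007  0.0017]
 [ 0.0006 -0.0014]]
top face ((518.20751953125, -96.19851684570312), (156.50128173828125, 96.45370483398438), 63.5041618347168)
in board frame mm [[-71.1, -163.6], [24.0, -179.8], [50.3, -25.5], [-44.7, -9.3]] [-10.4 -94.5]
side face ((519.0747680664062, -92.46307373046875), (150.43057250976562, 87.48556518554688), 63.816864013671875)
in board frame mm [[-66.0, -157.8], [20.3, -172.1], [44.8, -23.6], [-41.5, -9.4]] [-10.6 -90.7]
```

>>> servo_tool --moves '[[[0, 0, 0.115, 0, 0, 0, 5], [0, 0, 0.115, 0, 0, 0, 5], [0, 0, 0.115, 0, 0, 0, 5], [0, 0, 0.115, 0, 0, 0, 5], [0, 0, 0.115, 0, 0, 0, 5], [0, 0, 0, 0, 0, 0, 5]]]'

```text
time: 0.6
ee_pos: [0.1511, -0.5277, 0.228]
tcp_rot: [-179.7, 0.2, -18.5]
wrist_force: [-1.1, 0.3, -0.0]
opening: 0.0498
```

```bash
cat > go.py <<'E'
from h import *
from scipy.spatial.transform import Rotation as Ro
import sys
B=np.array([.5555,-.0087]);a=np.radians(-16.8)
Rb=np.array([[np.cos(a),-np.sin(a)],[np.sin(a),np.cos(a)]])
def rep(bx=None,by=None,z=None):
    o=bot.get_obs();p=o["ee_pos"];R=Ro.from_euler("xyz",o["tcp_rot"],degrees=True).as_matrix()
    print("t",round(o["time"],2),"rot",o["tcp_rot"].round(2),"q",o["q"].round(0),"open",round(o["opening"],4),"F",o["wrist_force"].round(1))
    print("board mm",((p[:2]-B)@Rb*1000).round(1),"z",(p[2]*1000).round(1),"F_board",(o["wrist_force"][:2]@Rb).round(1))
    if bx is not None:
        t=np.r_[B+Rb@(np.array([bx,by])/1000),z/1000]
        print("tool shift cm",(R.T@(t-p)*100).round(2))
if __name__=="__main__": rep(*map(float,sys.argv[1:]))
E
python3 go.py -100 -100 100
```

```text
t 0.6 rot [-179.71    0.2   -18.46] q [-74.   5.  10.  95.   0. 124.] open 0.0498 F [-1.1  0.3 -0. ]
board mm [-237.2 -613.8] z 228.0 F_board [-1.1 -0.1]
tool shift cm [ 12.26 -51.69  13.02]
```

Yaw −17 would push joint 6 out of range near the board, so I use the half-turned equivalent, yaw 163.

>>> servo_tool --moves '[[[0, 0, -0.12, 0, 0, 0, 5], [0, 0, -0.12, 0, 0, 0, 5], [0, 0, -0.12, 0, 0, 0, 5], [0, 0, -0.12, 0, 0, 0, 5], [0, 0, -0.12, 0, 0, 0, 5], [0, 0, -0.12, 0, 0, 0, 5], [0, 0, -0.12, 0, 0, 0, 5], [0, 0, -0.12, 0, 0, 0, 5], [0, 0, -0.12, 0, 0, 0, 5], [0, 0, -0.12, 0, 0, 0, 5], [0, 0, -0.12, 0, 0, 0, 5], [0, 0, -0.12, 0, 0, 0, 5]]]'

```text
time: 1.6
ee_pos: [0.1507, -0.5265, 0.2241]
tcp_rot: [-179.5, -0.6, 67.6]
wrist_force: [0.3, 0.2, 1.0]
opening: 0.0499
```

>>> servo_tool --moves '[[[0, 0, -0.12, 0, 0, 0, 5], [0, 0, -0.12, 0, 0, 0, 5], [0, 0, -0.12, 0, 0, 0, 5], [0, 0, -0.12, 0, 0, 0, 5], [0, 0, -0.12, 0, 0, 0, 5], [0, 0, -0.12, 0, 0, 0, 5], [0, 0, -0.12, 0, 0, 0, 5], [0, 0, -0.12, 0, 0, 0, 5], [0, 0, -0.12, 0, 0, 0, 5], [0, 0, -0.12, 0, 0, 0, 5], [0, 0, -0.12, 0, 0, 0, 5], [0, 0, -0.12, 0, 0, 0, 5]]]'

```text
time: 2.6
ee_pos: [0.1504, -0.5253, 0.2204]
tcp_rot: [179.2, -0.8, 153.5]
wrist_force: [0.1, 0.7, -0.6]
opening: 0.0497
```

```bash
python3 go.py -100 -100 100
```

```text
t 2.6 rot [179.16  -0.77 153.52] q [-74.   5.   9.  95.   0. -48.] open 0.0497 F [ 0.1  0.7 -0.6]
board mm [-238.5 -611.7] z 220.4 F_board [-0.1  0.7]
tool shift cm [-5.21 52.59 12.75]
```

```bash
sed -i 's/^    if bx/    Y=float(__import__("os").environ.get("YAW",163.2)); print("turn",Ro.from_matrix(R.T@Ro.from_euler("xyz",[180,0,Y],degrees=True).as_matrix()).as_rotvec().round(3))\n    if bx/' go.py; python3 go.py -100 -100 100
```

```text
t 2.6 rot [179.16  -0.77 153.52] q [-74.   5.   9.  95.   0. -48.] open 0.0497 F [ 0.1  0.7 -0.6]
board mm [-238.5 -611.7] z 220.4 F_board [-0.1  0.7]
turn [ 0.016 -0.012 -0.169]
tool shift cm [-5.21 52.59 12.75]
```

>>> servo_tool --moves '[[[0.008, -0.006, -0.085, 0, 0, 0, 5], [0.008, -0.006, -0.08, 0, 0, 0, 5], [0, 0, 0, -1.1, 4, 0.5, 5], [0, 0, 0, -1.1, 4, 0.5, 5], [0, 0, 0, -1.1, 4, 0.5, 5], [0, 0, 0, -1.1, 4, 0.5, 5], [0, 0, 0, -1.1, 4, 0.5, 5], [0, 0, 0, -1.1, 4, 0.5, 5], [0, 0, 0, -1.1, 4, 0.5, 5], [0, 0, 0, -1.1, 4, 0.5, 5], [0, 0, 0, -1.1, 4, 0.5, 5], [0, 0, 0, 0, 0, 0, 5]]]'

```text
time: 3.6
ee_pos: [0.3353, -0.1981, 0.1696]
tcp_rot: [179.8, -0.1, 166.8]
wrist_force: [-0.9, -0.6, -0.7]
opening: 0.0499
```

```bash
python3 go.py -100 -100 80
```

```text
t 3.6 rot [ 1.798e+02 -1.200e-01  1.668e+02] q [-31. -18. -17.  90.   0. -17.] open 0.0499 F [-0.9 -0.6 -0.7]
board mm [-156.1 -245. ] z 169.6 F_board [-0.7 -0.8]
turn [ 0.003 -0.002  0.063]
tool shift cm [-6.53 14.09  9.  ]
```

>>> servo_tool --moves '[[[0, 0, 0.063, 0, 0, 1, 5], [0, 0, 0, -1.4, 3.3, 1.7, 5], [0, 0, 0, -1.4, 3.3, 1.7, 5], [0, 0, 0, -1.4, 3.3, 1.7, 5], [0, 0, 0, -1.4, 3.3, 1.7, 5], [0, 0, 0, 0, 0, 0, 5]]]'

```text
time: 4.1
ee_pos: [0.4298, -0.0807, 0.0896]
tcp_rot: [179.9, 0.1, 164.6]
wrist_force: [-1.1, -0.6, 0.6]
opening: 0.0502
```

```bash
python3 go.py -105 -100 40; python3 - <<'E'
from h import *
for n in("side","top"): cv2.imwrite(f"pics/{n}1.png",cv2.resize(imaging.camera(n)[90:290,200:460],None,fx=3,fy=3,interpolation=cv2.INTER_CUBIC))
E
```

```text
t 4.1 rot [1.7993e+02 1.5000e-01 1.6460e+02] q [-11. -11. -21.  80.   0.   5.] open 0.0502 F [-1.1 -0.6  0.6]
board mm [ -99.5 -105.2] z 89.6 F_board [-0.9 -0.9]
turn [0.001 0.003 0.024]
tool shift cm [0.55 0.53 4.96]
```

View pics/top1.png

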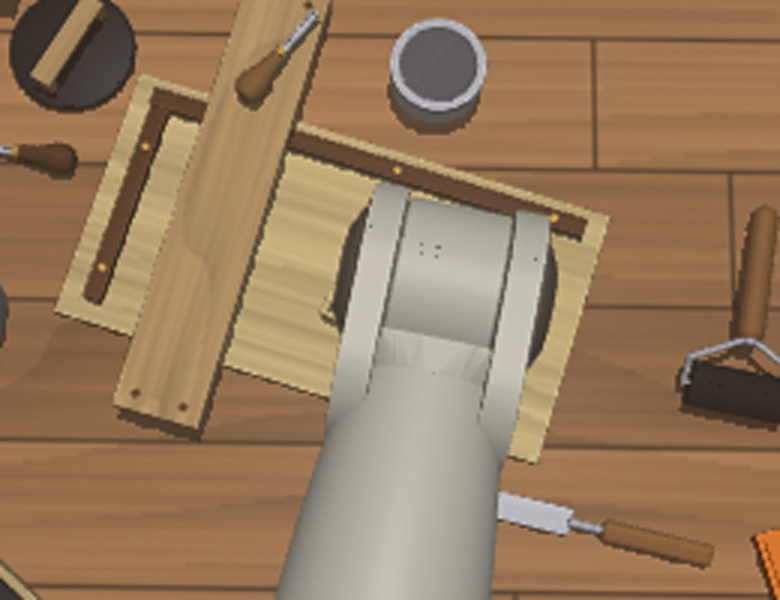

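View pics/side1.png

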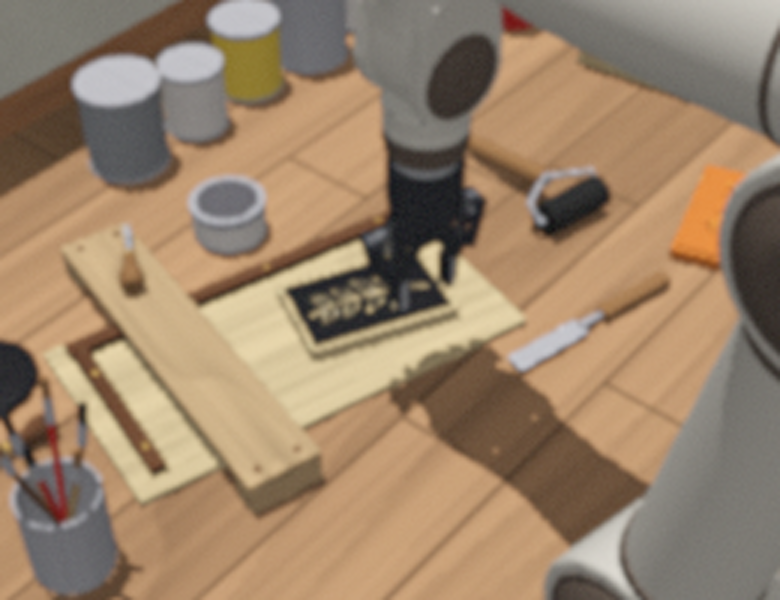

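Side view: the open fingers hang at z 90 mm, at about crop pixels (405,265) and (450,260), still above block height. I go lower beside the block's robot-side edge and look again.

>>> servo_tool --moves '[[[0, 0, 0.024, 0.3, 0.2, 2.5, 5], [0, 0, 0, 0.2, 0.2, 2.5, 5], [0, 0, 0, 0, 0, 0, 5]]]'

```text
time: 4.45
ee_pos: [0.4254, -0.0807, 0.0434]
tcp_rot: [-180.0, 0.4, 163.4]
wrist_force: [-1.0, -0.2, -0.7]
opening: 0.0499
```

```bash
python3 go.py -105 -100 12; python3 - <<'E'
from h import *
im=imaging.camera("side")
p=bot.get_obs()["ee_pos"]; print(proj("side",[p]), (proj("side",[p])-[280,130])*5)
cv2.imwrite(f"pics/side2.png",cv2.resize(im[130:240,280:400],None,fx=5,fy=5,interpolation=cv2.INTER_CUBIC))
E
```

```text
t 4.45 rot [-179.98    0.43  163.35] q [-11. -11. -26.  75.  -0.   6.] open 0.0499 F [-1.  -0.2 -0.7]
board mm [-103.8 -106.5] z 43.4 F_board [-0.9 -0.5]
turn [-0.     0.008  0.003]
tool shift cm [0.15 0.65 3.14]
[[341.93805093 198.64157122]] [[309.69025464 343.20785612]]
```

View pics/side2.png

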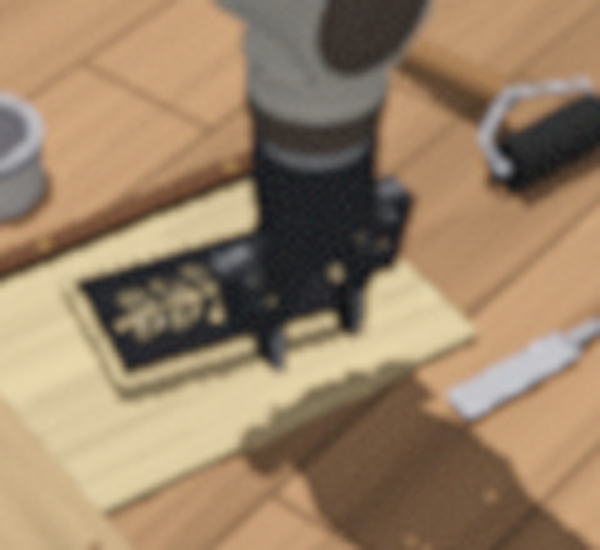

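Fingertips at crop (275,365) and (352,330), which agrees with the projected TCP. They're clear of the near edge of the block, so I lower to pushing height.

>>> servo_tool --moves '[[[0, 0.008, 0, 0.1, 0.2, 1.5, 5], [0, 0, 0, 0.1, 0.2, 1.4, 5], [0, 0, 0, 0, 0, 0, 5], [0, 0, 0, 0, 0, 0, 5]]]'

```text
time: 4.83
ee_pos: [0.4275, -0.08, 0.0209]
tcp_rot: [180.0, 0.4, 163.3]
wrist_force: [-0.1, -0.1, 0.6]
opening: 0.0497
```

```bash
python3 go.py -100 -100 12
```

```text
t 4.83 rot [180.     0.43 163.27] q [-11. -10. -28.  72.  -0.   6.] open 0.0497 F [-0.1 -0.1  0.6]
board mm [-101.9 -105.3] z 20.9 F_board [-0.1 -0.1]
turn [0.    0.008 0.001]
tool shift cm [-0.18  0.53  0.89]
```

>>> servo_tool --moves '[[[0, 0.01, 0, 0, 0.4, 0.7, 5], [0, 0.005, 0, 0, 0, 0.4, 5], [0, 0, 0, 0, 0, 0, 5]]]'

```text
time: 5.08
ee_pos: [0.4303, -0.077, 0.0119]
tcp_rot: [180.0, -0.3, 163.2]
wrist_force: [0.1, -0.2, 0.5]
opening: 0.0501
```

```bash
python3 go.py -60 -103 12
```

```text
t 5.08 rot [179.98  -0.29 163.24] q [-10.  -9. -28.  71.   0.   7.] open 0.0501 F [ 0.1 -0.2  0.5]
board mm [-100.1 -101.6] z 11.9 F_board [ 0.2 -0.2]
turn [ 0.    -0.005  0.001]
tool shift cm [-4.01 -0.15 -0.03]
```

>>> servo_tool --moves '[[[0, -0.003, 0, -0.6, 0, 0, 5], [0, 0, 0, -0.6, 0, 0, 5], [0, 0, 0, -0.5, 0, 0, 5], [0, 0, 0, -0.5, 0, 0, 5], [0, 0, 0, -0.5, 0, 0, 5], [0, 0, 0, -0.5, 0, 0, 5], [0, 0, 0, -0.5, 0, 0, 5], [0, 0, 0, 0, 0, 0, 5]]]'

```text
time: 5.75
ee_pos: [0.47, -0.0891, 0.0124]
tcp_rot: [-180.0, -0.1, 163.3]
wrist_force: [-0.5, 0.7, 0.2]
opening: 0.0499
```

```bash
python3 go.py -60 -103 12; python3 - <<'E'
from h import *
im=imaging.camera("side")
cv2.imwrite(f"pics/side3.png",cv2.resize(im[130:240,280:400],None,fx=5,fy=5,interpolation=cv2.INTER_CUBIC))
E
```

```text
t 5.75 rot [-1.7999e+02 -1.4000e-01  1.6325e+02] q [-11.  -3. -22.  71.   0.   6.] open 0.0499 F [-0.5  0.7  0.2]
board mm [ -58.7 -101.7] z 12.4 F_board [-0.7  0.5]
turn [-0.    -0.002  0.001]
tool shift cm [ 0.13 -0.13  0.04]
```

View pics/side3.png

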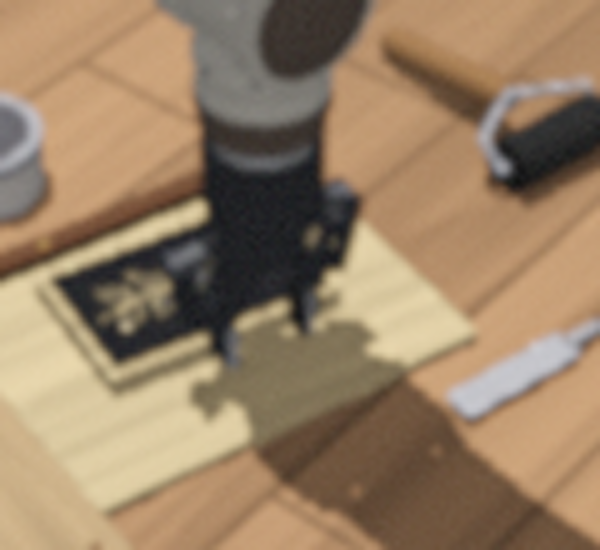

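The side view shows the block pushed in front of both fingertips (230,360) and (305,330), flat and moving toward the fence. I keep going until the fence takes the load.

>>> servo_tool --moves '[[[0, 0, 0, -0.45, 0, 0, 5], [0, 0, 0, -0.45, 0, 0, 5], [0, 0, 0, -0.45, 0, 0, 5], [0, 0, 0, -0.45, 0, 0, 5], [0, 0, 0, 0, 0, 0, 5]]]'

```text
time: 6.22
ee_pos: [0.488, -0.0944, 0.0123]
tcp_rot: [-180.0, -0.2, 163.3]
wrist_force: [-0.2, 1.4, 0.3]
opening: 0.0498
```

```bash
python3 go.py -30 -103 12; python3 - <<'E'
from h import *
im=imaging.camera("side")
cv2.imwrite(f"pics/side4.png",cv2.resize(im[130:240,260:380],None,fx=5,fy=5,interpolation=cv2.INTER_CUBIC))
E
```

```text
t 6.22 rot [-180.     -0.19  163.27] q [-11.  -0. -20.  71.   0.   6.] open 0.0498 F [-0.2  1.4  0.3]
board mm [ -39.9 -101.6] z 12.3 F_board [-0.6  1.2]
turn [-0.    -0.003  0.001]
tool shift cm [-0.99 -0.14  0.02]
```

View pics/side4.png

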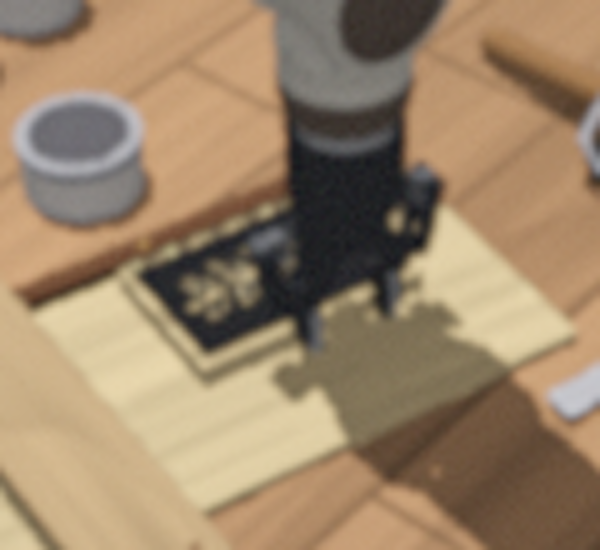

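>>> servo_tool --moves '[[[0, 0, 0, -0.3, 0, 0, 5], [0, 0, 0, -0.3, 0, 0, 5], [0, 0, 0, -0.2, 0, 0, 5]]]'

```text
time: 6.52
ee_pos: [0.4954, -0.0965, 0.0122]
tcp_rot: [180.0, -0.3, 163.3]
wrist_force: [-2.4, 0.4, 1.0]
opening: 0.0498
```

```bash
python3 go.py -30 -103 12
```

```text
t 6.52 rot [179.99  -0.26 163.29] q [-11.   1. -19.  71.   0.   6.] open 0.0498 F [-2.4  0.4  1. ]
board mm [ -32.2 -101.5] z 12.2 F_board [-2.4 -0.3]
turn [ 0.    -0.004  0.002]
tool shift cm [-0.22 -0.15  0.02]
```

>>> servo_tool --moves '[[[0, 0, 0, -0.2, 0, 0, 5], [0, 0, 0, -0.2, 0, 0, 5]]]'

```text
time: 6.68
ee_pos: [0.4979, -0.0971, 0.0121]
tcp_rot: [180.0, -0.5, 163.3]
wrist_force: [-20.2, 7.0, 13.9]
opening: 0.05
```

>>> servo_tool --moves '[[[0, 0, 0, -0.2, 0, 0, 5], [0, 0, 0, -0.2, 0, 0, 5]]]'

```text
time: 6.85
ee_pos: [0.4977, -0.0971, 0.012]
tcp_rot: [180.0, -1.0, 163.3]
wrist_force: [-13.7, 3.7, 10.9]
opening: 0.0501
```

```bash
python3 go.py -30 -103 12
```

```text
t 6.85 rot [179.96  -1.   163.3 ] q [-11.   2. -18.  72.   0.   6.] open 0.0501 F [-13.7   3.7  10.9]
board mm [ -29.7 -101.3] z 12.0 F_board [-14.2  -0.5]
turn [ 0.001 -0.017  0.002]
tool shift cm [ 0.03 -0.17 -0.  ]
```

The force stops rising at board x ≈ −30, as expected for the block against the fence. I back off, lift and look.

>>> servo_tool --moves '[[[0, -0.015, 0, 0.7, 0, 0, 5], [0, 0, 0, 2.5, 0, 0, 5], [0, 0, 0, 2.5, 0, -1, 5], [0, 0, 0, 0, 0, -4, 5], [0, 0, 0, 0, 0, -4, 5], [0, 0, 0, 2.0, -4, -2, 5], [0, 0, 0, 0, -4, 0, 5], [0, 0, 0, 0, -4, 0, 5], [0, 0, 0, 0, -4, 0, 5], [0, 0, 0, 0, 0, 0, 5]]]'

```text
time: 7.68
ee_pos: [0.3783, -0.2271, 0.122]
tcp_rot: [-179.8, -0.1, 163.7]
wrist_force: [-0.7, 1.3, 0.2]
opening: 0.05
```

```bash
YAW=73.2 python3 go.py 35 -240 110; cat > look.py <<'E'
from meas import *; import sys,time
from go import B,Rb
im=imaging.camera("top"); cv2.imwrite(f"pics/top{sys.argv[1]}.png",cv2.resize(im[75:255,210:450],None,fx=3,fy=3,interpolation=cv2.INTER_CUBIC))
E
python3 look.py 5
```

```text
t 7.68 rot [-1.7976e+02 -1.0000e-01  1.6372e+02] q [-31. -11. -17.  84.  -0. -15.] open 0.05 F [-0.7  1.3  0.2]
board mm [-106.5 -260.3] z 122.0 F_board [-1.1  1. ]
turn [-0.005  0.002  1.58 ]
tool shift cm [-14.17   1.9    1.17]
```

View pics/top5.png

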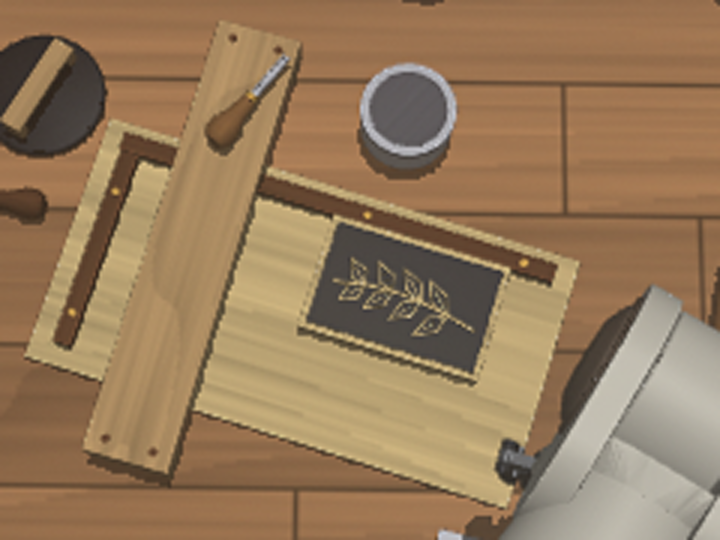

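Top view: the block is flush along the fence, with face corners at about (335,222), (505,272), (475,375) and (310,322). I measure it and turn the wrist for the end push.

```bash
python3 - <<'E'
from meas import *
from go import B,Rb
im=imaging.camera("top")
c=face(im,"top",(300,135,385,205))
P=ray("top",c,.027)[:,:2]
L=(P-B)@Rb*1000
print(cv2.minAreaRect(L.astype(np.float32)))
# fence inner bottom edge from px crop of top5: ((265,197)),(552,283)
for uv in [(265,197),(550,284),(305,328),(473,382)]:
    print(uv,((ray("top",np.array(uv)/3+[209.7,74.7],.009)[:,:2]-B)@Rb*1000).round(1))
E
```

```text
((35.45078659057617, -84.59548950195312), (157.25343322753906, 97.0355224609375), 89.78315734863281)
(265, 197) [[90.4 67.4]]
(550, 284) [[  90.5 -208.7]]
(305, 328) [[-17.2  -6.1]]
(473, 382) [[ -18.8 -167.3]]
```

>>> servo_tool --moves '[[[0, 0, 0.12, 0, 0, 0, 5], [0, 0, 0.12, 0, 0, 0, 5], [0, 0, 0.12, 0, 0, 0, 5], [0, 0, 0.12, 0, 0, 0, 5], [0, 0, 0.12, 0, 0, 0, 5], [0, 0, 0.12, 0, 0, 0, 5], [0, 0, 0.12, 0, 0, 0, 5], [0, 0, 0.12, 0, 0, 0, 5], [0, 0, 0.12, 0, 0, 0, 5], [0, 0, 0.12, 0, 0, 0, 5], [0, 0, 0.12, 0, 0, 0, 5], [0, 0, 0.12, 0, 0, 0, 5]]]'

```text
time: 8.78
ee_pos: [0.3867, -0.2091, 0.12]
tcp_rot: [-179.8, -0.1, 78.6]
wrist_force: [0.0, 0.2, -0.7]
opening: 0.0498
```

```bash
YAW=73.2 python3 go.py 35 -225 80
```

```text
t 8.78 rot [-1.7983e+02 -1.0000e-01  7.8620e+01] q [-28. -11. -17.  84.   0.  73.] open 0.0498 F [ 0.   0.2 -0.7]
board mm [-103.6 -240.6] z 120.0 F_board [-0.   0.2]
turn [-0.003 -0.002  0.095]
tool shift cm [ 0.24 13.96  3.96]
```

>>> servo_tool --moves '[[[0, 0, 0.095, 0, 0, 0, 5], [0, 0, 0, 0, 3.6, 0, 5], [0, 0, 0, 0, 3.6, 0, 5], [0, 0, 0, 0.2, 3.6, 0, 5], [0, 0, 0, 0.5, 2.9, 0, 5], [0, 0, 0, 0, 0, 3.5, 5], [0, 0, 0, 0, 0, 3.3, 5], [0, 0, 0, 0, 0, 0, 5]]]'

```text
time: 9.45
ee_pos: [0.5344, -0.2313, 0.0512]
tcp_rot: [179.7, -0.1, 73.3]
wrist_force: [-1.2, 0.4, -0.6]
opening: 0.0502
```

```bash
YAW=73.2 python3 go.py 35 -205 12
```

```text
t 9.45 rot [ 1.797e+02 -1.400e-01  7.326e+01] q [-23.   9.  -5.  75.   0.  83.] open 0.0502 F [-1.2  0.4 -0.6]
board mm [  44.1 -219.2] z 51.2 F_board [-1.3  0.1]
turn [ 0.005 -0.002  0.001]
tool shift cm [ 1.42 -0.93  3.91]
```

>>> servo_tool --moves '[[[0.004, 0, 0, 0.5, -0.5, 1.5, 5], [0, 0, 0, 0.2, -0.4, 1.4, 5], [0, 0, 0, 0, 0, 0.8, 5], [0, 0, 0, 0, 0, 0, 5]]]'

```text
time: 9.78
ee_pos: [0.5291, -0.2163, 0.0148]
tcp_rot: [-180.0, -0.2, 73.6]
wrist_force: [-0.8, 0.7, -0.2]
opening: 0.0498
```

```bash
YAW=73.2 python3 go.py 35 -180 12;python3 - <<'E'
from h import *
im=imaging.camera("side")
cv2.imwrite(f"pics/side6.png",cv2.resize(im[100:240,250:400],None,fx=4,fy=4,interpolation=cv2.INTER_CUBIC))
E
```

```text
t 9.78 rot [-179.96   -0.19   73.62] q [-22.   9.  -9.  72.   0.  84.] open 0.0498 F [-0.8  0.7 -0.2]
board mm [  34.8 -206.3] z 14.8 F_board [-1.   0.4]
turn [-0.001 -0.003  0.007]
tool shift cm [2.63 0.04 0.29]
```

View pics/side6.png

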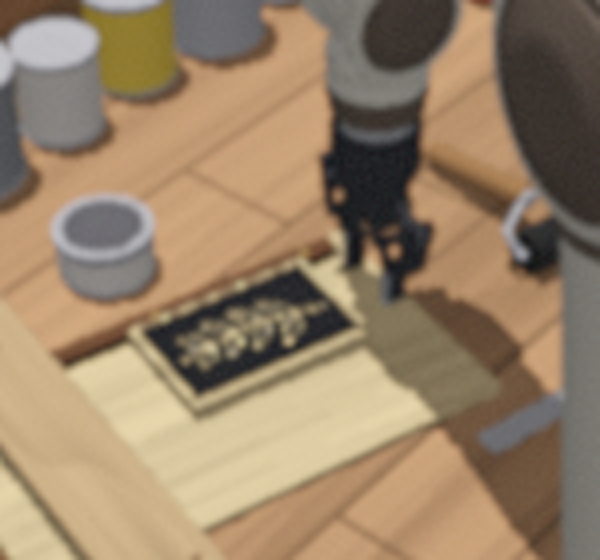

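The fingers (355,260) and (390,290) stand clear to the right of the block. I push along the fence.

>>> servo_tool --moves '[[[0, -0.003, 0.006, 0.4, 0, 0.25, 5], [0, 0, 0, 0.6, 0, 0, 5], [0, 0, 0, 0.6, 0, 0, 5], [0, 0, 0, 0.6, 0, 0, 5], [0, 0, 0, 0.6, 0, 0, 5], [0, 0, 0, 0.6, 0, 0, 5], [0, 0, 0, 0.6, 0, 0, 5], [0, 0, 0, 0.6, 0, 0, 5]]]'

```text
time: 10.5
ee_pos: [0.5466, -0.1697, 0.0192]
tcp_rot: [179.6, 0.1, 73.2]
wrist_force: [-0.6, -0.8, -0.5]
opening: 0.0501
```

```bash
YAW=73.2 python3 go.py 35 9 12
```

```text
t 10.5 rot [1.7956e+02 9.0000e-02 7.3170e+01] q [-17.   9.  -9.  71.  -0.  90.] open 0.0501 F [-0.6 -0.8 -0.5]
board mm [  38.  -156.7] z 19.2 F_board [-0.3 -0.9]
turn [ 0.008  0.002 -0.   ]
tool shift cm [16.57 -0.31  0.69]
```

z drifted up to 19 mm, so I back off slightly, correct it and carry on with compensation.

>>> servo_tool --moves '[[[0.008, 0, 0, -0.4, -0.2, 0.2, 5], [0, 0, 0, 0, 0, 0.4, 5], [0, 0, 0, 0, 0, 0.15, 5], [0, 0, 0, 0, 0, 0, 5]]]'

```text
time: 10.83
ee_pos: [0.5438, -0.1715, 0.0109]
tcp_rot: [-179.9, 0.0, 73.3]
wrist_force: [-0.2, 0.7, 0.3]
opening: 0.0499
```

```bash
YAW=73.2 python3 go.py 35 9 12
```

```text
t 10.83 rot [-1.7994e+02  5.0000e-02  7.3280e+01] q [-17.   9. -10.  71.  -0.  89.] open 0.0499 F [-0.2  0.7  0.3]
board mm [  35.9 -159.2] z 10.9 F_board [-0.4  0.6]
turn [-0.001  0.001  0.001]
tool shift cm [16.82 -0.07 -0.12]
```

>>> servo_tool --moves '[[[0, 0, 0, 0.6, 0, 0.02, 5], [0, 0, 0, 0.6, 0, 0.04, 5], [0, 0, 0, 0.6, 0, 0.05, 5], [0, 0, 0, 0.6, 0, 0.05, 5], [0, 0, 0, 0.6, 0, 0.05, 5]]]'

```text
time: 11.25
ee_pos: [0.5528, -0.1433, 0.0093]
tcp_rot: [-180.0, 0.2, 73.1]
wrist_force: [-1.9, -3.0, 1.9]
opening: 0.05
```

```bash
YAW=73.2 python3 go.py 35 9 12
```

```text
t 11.25 rot [-179.99    0.22   73.07] q [-14.   9. -10.  71.  -0.  93.] open 0.05 F [-1.9 -3.   1.9]
board mm [  36.3 -129.6] z 9.3 F_board [-0.9 -3.4]
turn [-0.     0.004 -0.002]
tool shift cm [13.86 -0.16 -0.32]
```

>>> servo_tool --moves '[[[0, 0.002, 0, 0.6, 0, -0.1, 5], [0, 0, 0, 0.6, 0, -0.05, 5], [0, 0, 0, 0.6, 0, 0, 5], [0, 0, 0, 0.6, 0, 0, 5]]]'

```text
time: 11.58
ee_pos: [0.5605, -0.1167, 0.0105]
tcp_rot: [-180.0, 0.0, 73.1]
wrist_force: [0.7, -2.3, -0.0]
opening: 0.0499
```

```bash
YAW=73.2 python3 go.py 35 9 12;python3 - <<'E'
from h import *
im=imaging.camera("side")
cv2.imwrite(f"pics/side7.png",cv2.resize(im[130:260,210:380],None,fx=4,fy=4,interpolation=cv2.INTER_CUBIC))
E
```

```text
t 11.58 rot [-1.7996e+02  4.0000e-02  7.3130e+01] q [-12.  10.  -9.  71.  -0.  95.] open 0.0499 F [ 0.7 -2.3 -0. ]
board mm [  36.  -101.9] z 10.5 F_board [ 1.3 -2. ]
turn [-0.001  0.001 -0.001]
tool shift cm [11.09 -0.11 -0.16]
```

View pics/side7.png

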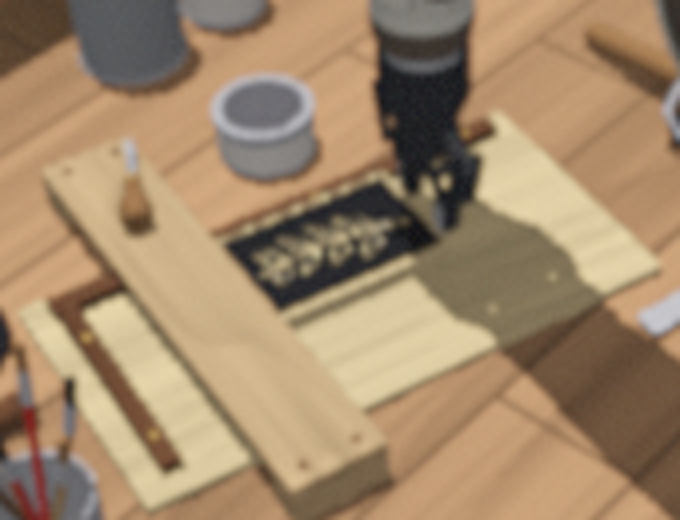

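The block is sliding flat along the fence, and its leading end is just going under the bridge (crop (285,320)). I continue.

>>> servo_tool --moves '[[[0, 0, 0, 0.6, 0, -0.03, 5], [0, 0, 0, 0.6, 0, 0, 5], [0, 0, 0, 0.6, 0, 0, 5], [0, 0, 0, 0.6, 0, 0, 5], [0, 0, 0, 0.6, 0, 0, 5], [0, 0, 0, 0.6, 0, 0, 5]]]'

```text
time: 12.13
ee_pos: [0.572, -0.0781, 0.0106]
tcp_rot: [-179.9, 0.0, 73.1]
wrist_force: [0.2, -1.7, -0.1]
opening: 0.0496
```

```bash
YAW=73.2 python3 go.py 35 9 12
```

```text
t 12.13 rot [-1.7994e+02  1.0000e-02  7.3140e+01] q [-8. 10. -9. 71. -0. 99.] open 0.0496 F [ 0.2 -1.7 -0.1]
board mm [ 35.8 -61.6] z 10.6 F_board [ 0.6 -1.5]
turn [-0.001  0.    -0.001]
tool shift cm [ 7.06 -0.09 -0.14]
```

>>> servo_tool --moves '[[[0, 0, 0, 0.6, 0, -0.03, 5], [0, 0, 0, 0.6, 0, 0, 5], [0, 0, 0, 0.6, 0, 0, 5], [0, 0, 0, 0.6, 0, 0, 5], [0, 0, 0, 0.6, 0, 0, 5], [0, 0, 0, 0.6, 0, 0, 5], [0, 0, 0, 0.6, 0, 0, 5]]]'

```text
time: 12.72
ee_pos: [0.5853, -0.0333, 0.0108]
tcp_rot: [-179.9, 0.0, 73.2]
wrist_force: [-0.9, -1.2, 0.4]
opening: 0.0497
```

```bash
YAW=73.2 python3 go.py 35 9 12;python3 - <<'E'
from h import *
im=imaging.camera("side")
cv2.imwrite(f"pics/side8.png",cv2.resize(im[130:260,210:380],None,fx=4,fy=4,interpolation=cv2.INTER_CUBIC))
E
```

```text
t 12.72 rot [-1.7992e+02  1.0000e-02  7.3150e+01] q [ -3.  12.  -7.  71.   0. 104.] open 0.0497 F [-0.9 -1.2  0.4]
board mm [ 35.7 -14.9] z 10.8 F_board [-0.5 -1.4]
turn [-0.001  0.    -0.001]
tool shift cm [ 2.39 -0.07 -0.12]
```

View pics/side8.png

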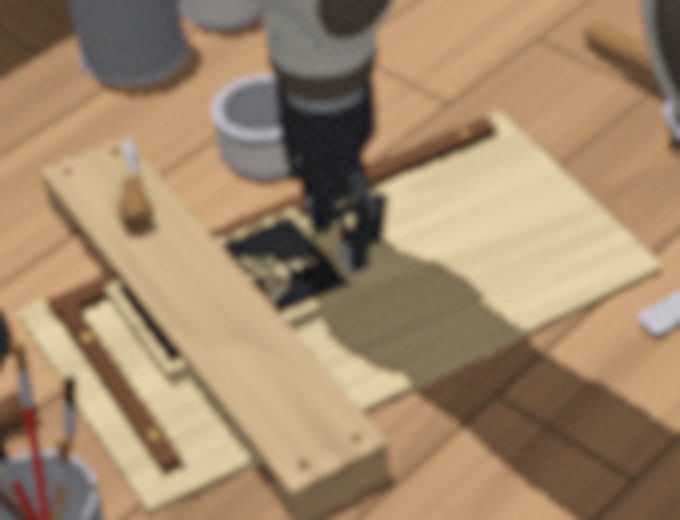

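The leading end is out on the left of the bridge (crop (180,375)), about 24 mm short of the stop. The bridge hasn't moved. Now the final approach.

>>> servo_tool --moves '[[[0, 0, 0, 0.5, 0, -0.03, 5], [0, 0, 0, 0.5, 0, 0, 5], [0, 0, 0, 0.4, 0, 0, 5], [0, 0, 0, 0.3, 0, 0, 5]]]'

```text
time: 13.1
ee_pos: [0.5909, -0.0144, 0.011]
tcp_rot: [-179.9, -0.0, 73.2]
wrist_force: [-1.0, -1.1, 0.4]
opening: 0.0502
```

>>> servo_tool --moves '[[[0, 0, 0, 0.25, 0, 0, 5], [0, 0, 0, 0.25, 0, 0, 5]]]'

```text
time: 13.27
ee_pos: [0.5925, -0.009, 0.0109]
tcp_rot: [-179.9, -0.0, 73.2]
wrist_force: [-1.2, -3.0, 1.5]
opening: 0.0498
```

```bash
YAW=73.2 python3 go.py 35 9 12
```

```text
t 13.27 rot [-179.9   -0.    73.2] q [ -1.  12.  -6.  72.   0. 106.] open 0.0498 F [-1.2 -3.   1.5]
board mm [35.5 10.4] z 10.9 F_board [-0.3 -3.2]
turn [-0.002 -0.    -0.   ]
tool shift cm [-0.14 -0.05 -0.11]
```

>>> servo_tool --moves '[[[0, 0, 0, 0.15, 0, 0, 5]]]'

```text
time: 13.35
ee_pos: [0.5926, -0.0085, 0.011]
tcp_rot: [-179.9, 0.2, 73.2]
wrist_force: [-5.9, -14.2, 3.3]
opening: 0.0502
```

>>> servo_tool --moves '[[[0, 0, 0, 0.2, 0, 0, 5], [0, 0, 0, 0.2, 0, 0, 5]]]'

```text
time: 13.52
ee_pos: [0.5924, -0.0085, 0.0111]
tcp_rot: [-179.9, 0.7, 73.0]
wrist_force: [-4.4, -12.2, 3.3]
opening: 0.0496
```

```bash
YAW=73.2 python3 go.py 35 9 12
```

```text
t 13.52 rot [-179.89    0.67   73.  ] q [ -1.  13.  -6.  72.  -1. 106.] open 0.0496 F [ -4.4 -12.2   3.3]
board mm [35.3 10.8] z 11.1 F_board [ -0.7 -13. ]
turn [-0.002  0.012 -0.004]
tool shift cm [-0.18 -0.03 -0.09]
```

The stop is taking the load (13 N, stalled at y = 10.8). I back off, lift and look.

>>> servo_tool --moves '[[[0, 0.006, 0, -0.4, 0, 0, 5], [0, 0.006, 0, -2.5, 0, 0, 5], [0, 0, 0, -2.5, 0, 0, 5], [0, 0, 0, -1, 0, -4, 5], [0, 0, 0, -4, 0, -4, 5], [0, 0, 0, -4, 0, -2, 5], [0, 0, 0, -4, 0, 0, 5], [0, 0, 0, -4, 0, 0, 5], [0, 0, 0, -4, 0, 0, 5], [0, 0, 0, -2, 0, 0, 5], [0, 0, 0, 0, 0, 0, 5]]]'

```text
time: 14.43
ee_pos: [0.5116, -0.2785, 0.1065]
tcp_rot: [179.9, -0.3, 73.4]
wrist_force: [0.6, 0.1, -0.2]
opening: 0.05
```

```bash
cat > chk.py <<'E'
from h import *
from go import rep,B,Rb
import sys
k=sys.argv[1]
im=imaging.camera("top"); cv2.imwrite(f"pics/topA{k}.png",cv2.resize(im[95:245,210:370],None,fx=4.9,fy=4,interpolation=cv2.INTER_CUBIC) if 0 else cv2.resize(im[105:225,210:370],None,fx=5,fy=5,interpolation=cv2.INTER_CUBIC))
im=imaging.camera("side"); cv2.imwrite(f"pics/sideA{k}.png",cv2.resize(im[150:260,200:340],None,fx=5,fy=5,interpolation=cv2.INTER_CUBIC))
rep(35,9,12)
E
YAW=73.2 python3 chk.py 1
```

```text
t 14.53 rot [179.92  -0.38  73.44] q [-28.   9.   0.  82.   0.  78.] open 0.0499 F [ 0.9  0.5 -0.8]
board mm [  35.9 -268.1] z 106.3 F_board [0.7 0.7]
turn [ 0.001 -0.007  0.004]
tool shift cm [2.764e+01 2.000e-02 9.610e+00]
```

View pics/topA1.png

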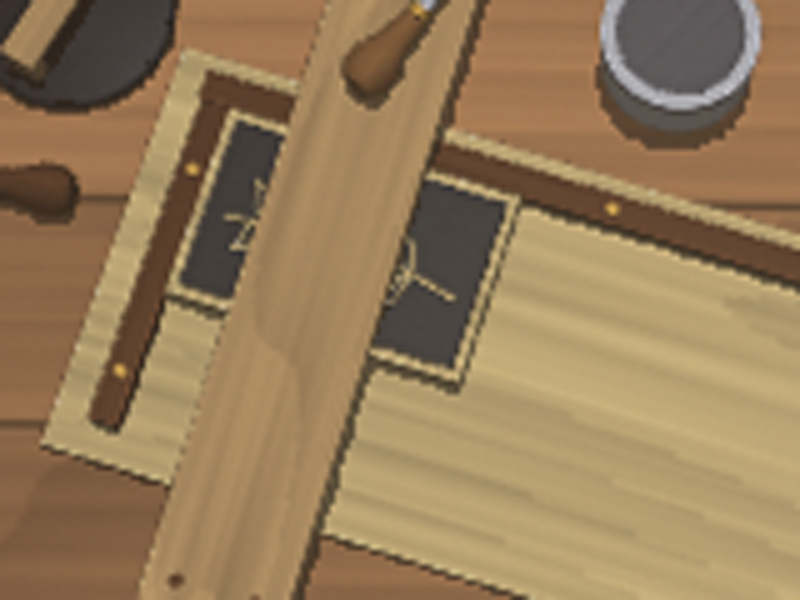

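View pics/sideA1.png

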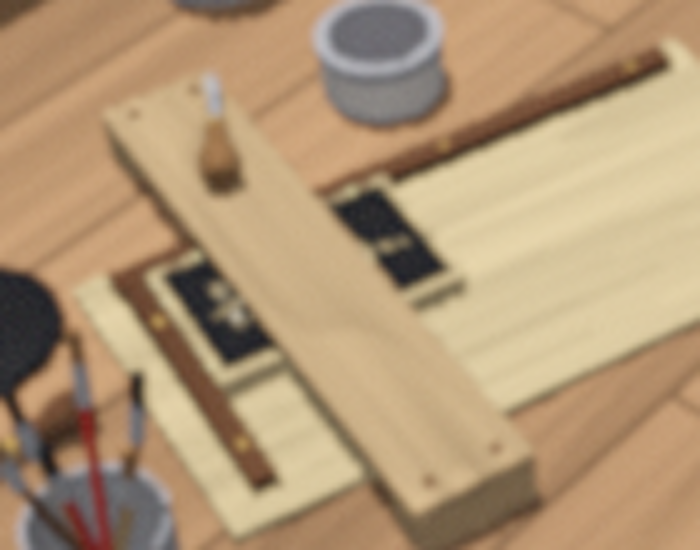

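The block looks home in both views: its left edge meets the stop at (175–235,110–295) in the top crop, and its far edge meets the fence at (430–520,170–200). I check for small gaps numerically.

```bash
python3 - <<'E'
from h import *
from go import B,Rb
import cv2
im=cv2.imread("pics/topA1.png")
# dark face components -> board frame at z=.027
hsv=cv2.cvtColor(im,cv2.COLOR_BGR2HSV); m=((hsv[...,2]<95)&(hsv[...,1]<70)).astype(np.uint8)
m=cv2.morphologyEx(m,cv2.MORPH_CLOSE,np.ones((25,25)))
n,l,s,c=cv2.connectedComponentsWithStats(m)
for i in range(1,n):
    if s[i,4]>5000 and s[i,1]>80:
        v,u=np.where(l==i); P=((ray("top",np.c_[u,v]/5+[209.6,104.6],.027)[:,:2]-B)@Rb*1000)
        print(s[i]); 
        for y0 in range(-60,200,10):
            q=P[(P[:,1]>y0)&(P[:,1]<y0+10)]
            if len(q)>200: print(y0,"x",q[:,0].min().round(1),q[:,0].max().round(1))
        for x0 in range(-20,90,10):
            q=P[(P[:,0]>x0)&(P[:,0]<x0+10)]
            if len(q)>200: print("x0",x0,"y",q[:,1].min().round(1),q[:,1].max().round(1))
E
```

```text
[ 181  121  102  176 8554]
150 x -14.3 82.3
160 x -14.2 82.9
170 x -14.1 83.3
180 x -13.8 83.2
x0 -20 y 154.7 184.3
x0 -10 y 154.5 184.6
x0 0 y 154.8 184.6
x0 10 y 155.2 184.5
x0 20 y 155.3 184.2
x0 30 y 156.1 184.4
x0 40 y 156.3 184.4
x0 50 y 156.2 184.4
x0 60 y 156.5 184.4
x0 70 y 156.7 184.1
x0 80 y 156.8 183.4
[  375   180   130   187 14026]
20 x -14.4 82.8
30 x -14.4 82.6
40 x -14.8 82.4
50 x -14.2 83.1
60 x -14.8 82.8
70 x -14.4 82.1
x0 -20 y 27.2 72.2
x0 -10 y 27.2 72.2
x0 0 y 27.2 71.7
x0 10 y 27.2 72.7
x0 20 y 27.3 71.2
x0 30 y 27.1 72.4
x0 40 y 26.8 73.2
x0 50 y 27.3 73.4
x0 60 y 27.1 73.6
x0 70 y 26.7 74.2
x0 80 y 27.8 74.0
```

```bash
python3 - <<'E'
from h import *
from go import B,Rb
def an(f,k,off,box,name):
    im=cv2.imread(f);hsv=cv2.cvtColor(im,cv2.COLOR_BGR2HSV); m=((hsv[...,2]<95)&(hsv[...,1]<70)).astype(np.uint8)
    m=cv2.morphologyEx(m,cv2.MORPH_CLOSE,np.ones((5*k,5*k)))
    n,l,s,c=cv2.connectedComponentsWithStats(m)
    for i in range(1,n):
        if s[i,4]>200*k*k and box[0]<c[i][0]<box[2] and box[1]<c[i][1]<box[3]:
            v,u=np.where(l==i); P=((ray("top",(np.c_[u,v]+.5)/k-.5+off,.027)[:,:2]-B)@Rb*1000)
            lo=[];hi=[]
            ys=np.arange(P[:,1].min()+6,P[:,1].max()-6,2)
            for y in ys:
                q=P[abs(P[:,1]-y)<1.5,0]; lo.append(np.percentile(q,1));hi.append(np.percentile(q,99))
            lo,hi=np.array(lo),np.array(hi); print(name,ys[0].round(),ys[-1].round(),"x lo",np.median(lo).round(2),"hi",np.median(hi).round(2),"slope deg",np.degrees(np.polyfit(ys,hi,1)[0]).round(2),np.degrees(np.polyfit(ys,lo,1)[0]).round(2))
an("pics/top5.png",3,[210,75],(300,200,520,380),"before")
an("pics/topA1.png",5,[210,105],(150,100,520,400),"after")
E
```

```text
before -158.0 -14.0 x lo -12.28 hi 81.88 slope deg -0.06 0.01
after 161.0 179.0 x lo -13.13 hi 81.79 slope deg 1.11 0.99
after 33.0 67.0 x lo -13.17 hi 81.22 slope deg 0.82 0.04
```

There may be a gap of about 0.5 mm at the right end, which is within measuring noise. A gentle press with shut fingers on the exposed part of the near edge, right of the bridge, will make sure.

>>> servo_tool --moves '[[[0, -0.007, 0, 3.8, -1.2, 0, 0], [0, 0, 0, 3.8, -1.2, 0, 0], [0, 0, 0, 3.8, -1.2, 0, 0], [0, 0, 0, 3.8, -1.2, 0, 0], [0, 0, 0, 3.8, -1.2, 0, 0], [0, 0, 0, 3.8, -1.2, 0, 0], [0, 0, 0, 3.8, -1.2, 0, 0], [0, 0, 0, 2, -1.2, 0, 0], [0, 0, 0, 0, 0, 0, 0]]]'

```text
time: 15.28
ee_pos: [0.4999, 0.045, 0.105]
tcp_rot: [180.0, -0.4, 73.9]
wrist_force: [-1.0, 0.2, -0.2]
opening: -0.0003
```

```bash
YAW=73.2 python3 go.py -62 38 50
```

```text
t 15.28 rot [179.97  -0.37  73.87] q [  5.  -2. -11.  81.   0. 111.] open -0.0003 F [-1.   0.2 -0.2]
board mm [-68.8  35.4] z 105.0 F_board [-1.  -0.1]
turn [ 0.001 -0.006  0.012]
tool shift cm [0.22 0.68 5.5 ]
```

>>> servo_tool --moves '[[[0, -0.006, 0.012, 0.1, 0.3, 3, 0], [0, 0, 0, 0.1, 0.3, 3, 0], [0, 0, 0, 0, 0, 1.5, 0], [0, 0, 0, 0, 0, 0, 0]]]'

```text
time: 15.62
ee_pos: [0.5065, 0.054, 0.0296]
tcp_rot: [179.7, -0.3, 73.9]
wrist_force: [-1.4, 0.3, -0.8]
opening: 0.0001
```

```bash
YAW=73.2 python3 go.py -62 38 15; python3 - <<'E'
from h import *
im=imaging.camera("side"); cv2.imwrite(f"pics/sideB.png",cv2.resize(im[130:260,210:350],None,fx=4,fy=4,interpolation=cv2.INTER_CUBIC))
E
```

```text
t 15.62 rot [179.74  -0.25  73.9 ] q [  6.   0. -17.  72.   0. 112.] open 0.0001 F [-1.4  0.3 -0.8]
board mm [-65.1  45.9] z 29.6 F_board [-1.5 -0.1]
turn [ 0.005 -0.004  0.012]
tool shift cm [-0.8   0.29  1.45]
```

View pics/sideB.png

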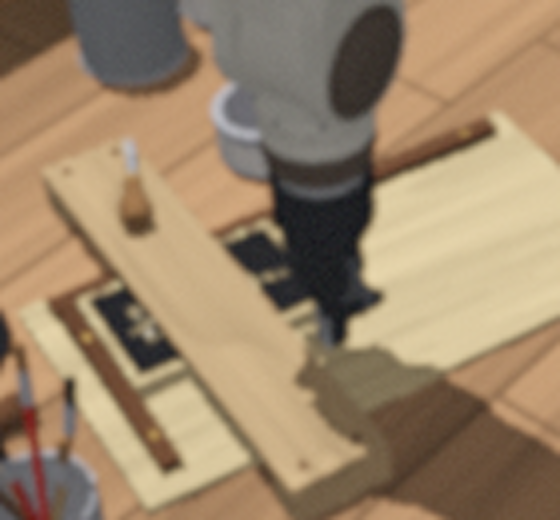

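The shut fingers (330,330) are right of the bridge and not touching it, though y drifted by 8 mm. I correct that and lower to edge height.

>>> servo_tool --moves '[[[0.004, -0.004, 0.012, -0.8, 0.1, 0.2, 0], [0, 0, 0, -0.1, 0.1, 0.8, 0], [0, 0, 0, 0, 0, 0.4, 0], [0, 0, 0, 0, 0, 0, 0]]]'

```text
time: 16.0
ee_pos: [0.5078, 0.0447, 0.0195]
tcp_rot: [179.7, -0.1, 73.2]
wrist_force: [0.2, -0.2, -0.1]
opening: 0.0003
```

```bash
YAW=73.2 python3 go.py -36 38 15
```

```text
t 16.0 rot [ 1.7973e+02 -1.3000e-01  7.3190e+01] q [  5.   1. -18.  71.   0. 112.] open 0.0003 F [ 0.2 -0.2 -0.1]
board mm [-61.1  37.3] z 19.5 F_board [ 0.2 -0.2]
turn [ 0.005 -0.002 -0.   ]
tool shift cm [0.07 2.51 0.46]
```

>>> servo_tool --moves '[[[0.005, 0, 0, 0, 0.4, 0.4, 0], [0, 0, 0, 0, 0.4, 0.1, 0], [0, 0, 0, 0, 0.4, 0, 0], [0, 0, 0, 0, 0.3, 0, 0]]]'

```text
time: 16.33
ee_pos: [0.5242, 0.0396, 0.0155]
tcp_rot: [179.9, -0.2, 73.1]
wrist_force: [0.5, 0.6, 0.2]
opening: 0.0
```

>>> servo_tool --moves '[[[0, 0, 0, 0, 0.25, 0, 0], [0, 0, 0, 0, 0.2, 0, 0]]]'

```text
time: 16.5
ee_pos: [0.5296, 0.0379, 0.0156]
tcp_rot: [179.9, -0.2, 73.1]
wrist_force: [-0.6, 0.2, 0.3]
opening: -0.0002
```

```bash
YAW=73.2 python3 go.py -36 38 15
```

```text
t 16.5 rot [179.9   -0.2   73.12] q [  4.   4. -15.  71.   0. 111.] open -0.0002 F [-0.6  0.2  0.3]
board mm [-38.3  37.2] z 15.6 F_board [-0.6  0. ]
turn [ 0.002 -0.003 -0.001]
tool shift cm [0.08 0.23 0.06]
```

>>> servo_tool --moves '[[[0, 0, 0, 0, 0.15, 0, 0], [0, 0, 0, 0, 0.12, 0, 0]]]'

```text
time: 16.67
ee_pos: [0.5329, 0.037, 0.0157]
tcp_rot: [179.9, -0.2, 73.1]
wrist_force: [-0.5, 0.4, 0.4]
opening: -0.0002
```

>>> servo_tool --moves '[[[0, 0, 0, 0, 0.12, 0, 0], [0, 0, 0, 0, 0.1, 0, 0]]]'

```text
time: 16.83
ee_pos: [0.5352, 0.0363, 0.0157]
tcp_rot: [179.9, -0.2, 73.1]
wrist_force: [-0.6, 0.7, -0.3]
opening: 0.0
```

```bash
YAW=73.2 python3 go.py -36 38 15
```

```text
t 16.83 rot [179.9   -0.2   73.12] q [  4.   4. -14.  71.   0. 111.] open 0.0 F [-0.6  0.7 -0.3]
board mm [-32.5  37.2] z 15.7 F_board [-0.8  0.5]
turn [ 0.002 -0.004 -0.001]
tool shift cm [ 0.08 -0.35  0.07]
```

>>> servo_tool --moves '[[[0, 0, 0, 0, 0.12, 0, 0], [0, 0, 0, 0, 0.1, 0, 0]]]'

```text
time: 17.0
ee_pos: [0.5364, 0.0355, 0.0156]
tcp_rot: [-180.0, -0.1, 73.1]
wrist_force: [-6.6, -0.7, 3.3]
opening: -0.0001
```

>>> servo_tool --moves '[[[0, 0, 0, 0, 0.12, 0, 0], [0, 0, 0, 0, 0.1, 0, 0]]]'

```text
time: 17.17
ee_pos: [0.5367, 0.035, 0.0155]
tcp_rot: [-179.8, -0.1, 73.1]
wrist_force: [-7.1, 2.6, 4.7]
opening: -0.0001
```

```bash
YAW=73.2 python3 go.py -36 38 15;python3 - <<'E'
from h import *
im=imaging.camera("side"); cv2.imwrite(f"pics/sideC.png",cv2.resize(im[170:240,240:330],None,fx=7,fy=7,interpolation=cv2.INTER_CUBIC))
E
```

```text
t 17.17 rot [-1.7977e+02 -1.1000e-01  7.3130e+01] q [  4.   5. -14.  71.   0. 111.] open -0.0001 F [-7.1  2.6  4.7]
board mm [-30.7  36.4] z 15.5 F_board [-7.5  0.4]
turn [-0.004 -0.002 -0.001]
tool shift cm [ 0.16 -0.53  0.06]
```

View pics/sideC.png

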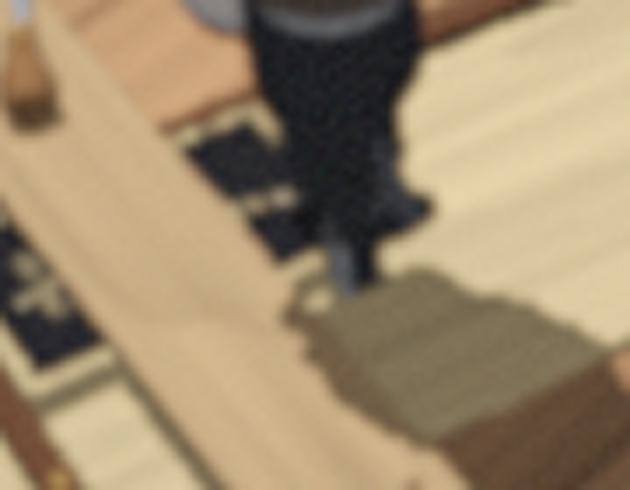

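>>> servo_tool --moves '[[[0, 0, 0, 0, 0.15, 0, 0], [0, 0, 0, 0, 0.15, 0, 0]]]'

```text
time: 17.38
ee_pos: [0.5367, 0.0351, 0.0156]
tcp_rot: [-179.4, -0.1, 73.2]
wrist_force: [-10.2, 2.5, 7.4]
opening: 0.0001
```

```bash
YAW=73.2 python3 go.py -50 33 15
```

```text
t 17.38 rot [-1.7942e+02 -1.2000e-01  7.3180e+01] q [  4.   5. -14.  72.   0. 110.] open 0.0001 F [-10.2   2.5   7.4]
board mm [-30.6  36.5] z 15.6 F_board [-10.5  -0.5]
turn [-0.01  -0.002 -0.   ]
tool shift cm [-0.35 -1.94  0.07]
```

It stalls at x = −30.6 with 10 N, so it is seated on the fence. The tip drifted about 0.7 mm in −y while in contact, so I also re-press the end edge toward the stop.

>>> servo_tool --moves '[[[-0.005, 0, 0, 0, -0.5, 0, 0], [-0.005, 0, 0, 0, -1.5, 0, 0], [0, 0, 0, -1, -1, -1, 0], [0, 0, 0, -2, 0, -3, 0], [0, 0, 0, -3, 1, -2, 3], [0, 0, 0, -3, 4, 0, 5], [0, 0, 0, 0, 3.5, 0, 5], [0, 0, 0, 0, 0, 0, 5]]]'

```text
time: 18.05
ee_pos: [0.5585, -0.0636, 0.0779]
tcp_rot: [179.7, -0.1, 73.5]
wrist_force: [-1.8, 0.0, 0.6]
opening: 0.0485
```

```bash
YAW=73.2 python3 go.py 35 -12 45
```

```text
t 18.05 rot [ 1.7975e+02 -1.2000e-01  7.3450e+01] q [ -7.   6.  -6.  78.   0. 100.] open 0.0485 F [-1.8  0.   0.6]
board mm [ 18.7 -51.7] z 77.9 F_board [-1.8 -0.5]
turn [ 0.004 -0.002  0.004]
tool shift cm [3.96 1.63 3.3 ]
```

>>> servo_tool --moves '[[[0.004, -0.002, 0.004, 1.0, 0.8, 2, 5], [0, 0, 0, 1.0, 0.8, 2, 5], [0, 0, 0, 0, 0, 1.7, 5], [0, 0, 0, 0, 0, 0.8, 5], [0, 0, 0, 0, 0, 0, 5]]]'

```text
time: 18.47
ee_pos: [0.5833, -0.0503, 0.0116]
tcp_rot: [179.7, -0.0, 73.0]
wrist_force: [-0.5, -0.8, 0.5]
opening: 0.0501
```

```bash
YAW=73.2 python3 go.py 35 10 11
```

```text
t 18.47 rot [ 1.7968e+02 -4.0000e-02  7.3020e+01] q [ -5.  11.  -8.  71.  -0. 102.] open 0.0501 F [-0.5 -0.8  0.5]
board mm [ 38.6 -31.8] z 11.6 F_board [-0.3 -0.9]
turn [ 0.006 -0.001 -0.003]
tool shift cm [ 4.17 -0.37  0.06]
```

>>> servo_tool --moves '[[[0.006, 0, -0.003, 0.9, -0.3, 0.03, 5], [0, 0, 0, 0.9, 0, 0, 5], [0, 0, 0, 0.8, 0, 0, 5], [0, 0, 0, 0.5, 0, 0, 5], [0, 0, 0, 0.2, 0, 0, 5]]]'

```text
time: 18.88
ee_pos: [0.591, -0.0143, 0.015]
tcp_rot: [179.9, -0.1, 73.2]
wrist_force: [0.2, 0.0, 0.5]
opening: 0.05
```

```bash
YAW=73.2 python3 go.py 35 10 11
```

```text
t 18.88 rot [ 1.7985e+02 -1.0000e-01  7.3190e+01] q [ -1.  12.  -6.  72.   0. 105.] open 0.05 F [0.2 0.  0.5]
board mm [35.6  4.9] z 15.0 F_board [0.2 0.1]
turn [ 0.003 -0.002 -0.   ]
tool shift cm [ 0.51 -0.06  0.4 ]
```

>>> servo_tool --moves '[[[0.002, -0.002, 0, 0, 0, 0.35, 5], [0, 0, 0, 0.2, 0, 0, 5], [0, 0, 0, 0.2, 0, 0, 5]]]'

```text
time: 19.13
ee_pos: [0.5932, -0.0092, 0.0127]
tcp_rot: [179.8, -0.0, 73.3]
wrist_force: [0.1, 0.0, 1.1]
opening: 0.0498
```

>>> servo_tool --moves '[[[0, 0, 0, 0.15, 0, 0, 5], [0, 0, 0, 0.15, 0, 0, 5]]]'

```text
time: 19.3
ee_pos: [0.5929, -0.0088, 0.0127]
tcp_rot: [179.9, 0.3, 73.2]
wrist_force: [-4.2, -8.2, 3.2]
opening: 0.0499
```

```bash
YAW=73.2 python3 go.py 35 10 11
```

```text
t 19.3 rot [179.89   0.35  73.2 ] q [ -1.  12.  -6.  72.  -0. 106.] open 0.0499 F [-4.2 -8.2  3.2]
board mm [35.8 10.7] z 12.7 F_board [-1.6 -9. ]
turn [ 0.002  0.006 -0.   ]
tool shift cm [-0.07 -0.08  0.17]
```

It stalls at the same y = 10.7, so it is still home at the stop. I retreat and make the final check.

>>> servo_tool --moves '[[[0, -0.005, 0, -0.4, 0, 0, 5], [0, 0, 0, -2.5, 0, 0, 5], [0, 0, 0, -2.5, 0, 0, 5], [0, 0, 0, -1, 0, -4, 5], [0, 0, 0, -4, 0, -4, 5], [0, 0, 0, -4, 0, -2, 5], [0, 0, 0, -4, 0, 0, 5], [0, 0, 0, -4, 0, 0, 5], [0, 0, 0, -4, 0, 0, 5], [0, 0, 0, -2, 0, 0, 5], [0, 0, 0, 0, 0, 0, 5]]]'

```text
time: 20.22
ee_pos: [0.5108, -0.2804, 0.1114]
tcp_rot: [179.8, 0.8, 73.4]
wrist_force: [0.5, 0.2, 0.6]
opening: 0.0502
```

```bash
YAW=73.2 python3 chk.py 2; python3 - <<'E'
import cv2,numpy as np
a=cv2.imread("pics/topA1.png");b=cv2.imread("pics/topA2.png");d=cv2.absdiff(a,b).max(2)
print((d>40).sum()); 
E
```

```text
t 20.32 rot [179.89   0.76  73.46] q [-28.   8.   1.  82.  -1.  78.] open 0.05 F [ 0.6  0.6 -0.2]
board mm [  35.7 -270.2] z 111.0 F_board [0.4 0.7]
turn [0.002 0.013 0.005]
tool shift cm [28.05  0.04  9.53]
814
```

View pics/topA2.png

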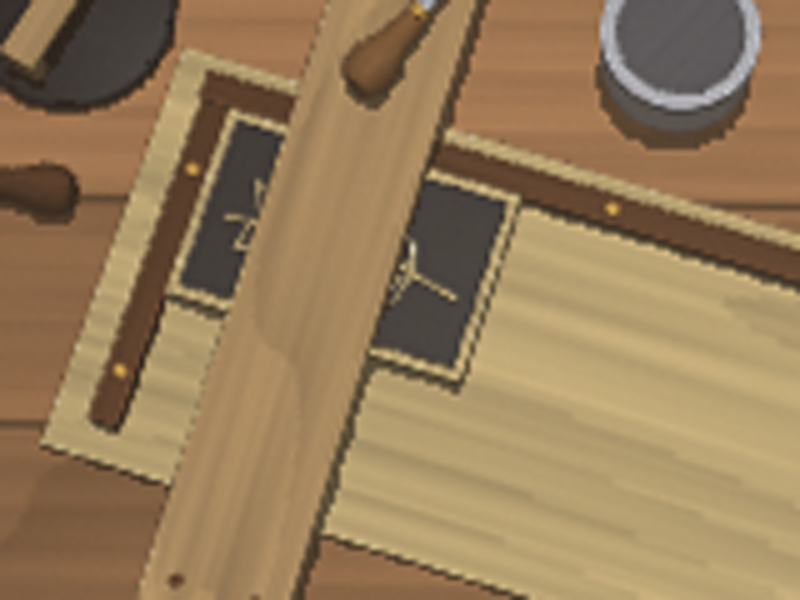

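View pics/sideA2.png

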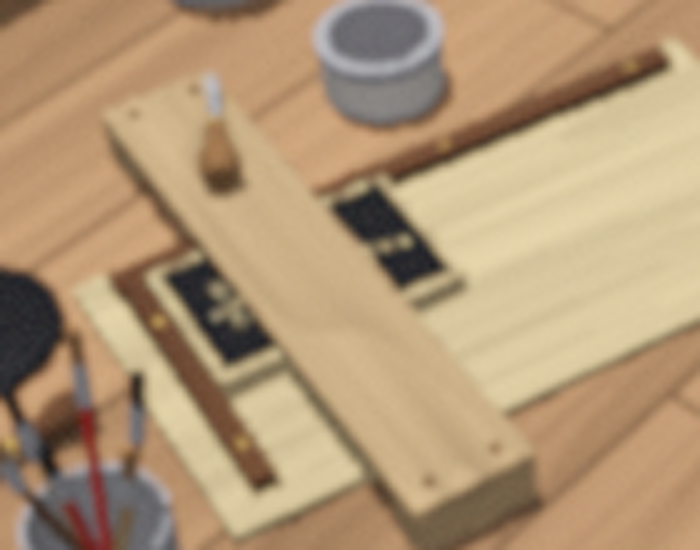

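The block is flush to both strips: the stop at (175–235,110–295) and the fence at (430–520,170–200) in the top crop. The bridge, the gouge and the other things in view stand where they were, and the arm is clear. I hand in.

```bash
python3 -c "
from workcell import bot
print(bot.job_done())"
```

```text
the job is handed in; nothing more can be done
None
```

The woodblock is home in the corner, against both the side fence and the end stop, and I handed the job in at about 20 s of the 54 s allowed.

I squared the block to the fence with two fingertips on its robot-side long edge. Then I slid it along the fence and under the bridge by its right end edge until the stop held it. A light press on the exposed long edge and another on the end edge finished the seating.

**Last checks:**
- **Seating:** on the re-presses it stalled against the fence at about 10 N and against the stop at about 9 N. The stop stall was at the same tool position as the first time (10.7 against 10.8 mm).
- **Pictures:** both final views show no gap at either strip. The bridge, its gouge and the other things in view look unmoved, and the arm is clear.
- **Did not fully agree:** after the first seating, the face outline hinted at a fence gap of up to about 1 mm. That is about the limit of the measurement. I pressed the near edge because of it but did not re-measure the outline afterwards.
- **Slip during the push:** early in the push along the fence, the tool rose about 7 mm above its planned height. I corrected it before going on; by my estimate the tips were still within the plain body then, but no picture was taken at that moment.

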